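# Seat the coin counter's feed disc on its drive pin

## Task

The coin counter's ribbed feed disc has been put back on its spindle out of register, so it is riding high on the drive pin. Push it round by its ribs until the notch in its rim stands over the pin, then press down on its hub until the disc is fully home on the drive plate, and draw back. Do not lift the disc, and leave the pocket watch, brooch, snuff box and candlestick around it where they are.

Things in the scene. Friction and masses are not known exactly. Their poses are not given: they have to be found in the camera images.
- counter: Bench coin counter, hopper off, fixed; case 300 (own x) by 240 (own y) mm, flat deck 110 mm above the table. Origin under its middle, z up, key panel to own -x. On the deck, centred 45 mm to own +x, a round bowl (inner radius 84 mm, wall 22 mm high, gap at +y) holds a dark drive plate (radius 80 mm, top 4 mm above the deck) and the feed disc. No part stands above the disc's hub.
- pin_top (a point): Top of the drive pin, a fixed upright round-ended steel pin, 10 mm diameter, standing 9 mm above the drive plate, 71 mm from the spindle axis on the bowl's +x side (counter frame). Nearly half of it, and the small steel lug behind it, shows from above beyond the disc's rim.
- notch (a point): The one notch in the feed disc's rim: this point is at the height of the disc's underside, on the notch's centre line, 71 mm from the axis. The notch is 15 mm wide at the rim (radius 72 mm) and 10 mm at its bottom (radius 60 mm); it passes the pin when centred on it to about 2 mm.
- hub_top (a point): Centre of the hub's flat top, on the spindle axis. The hub is 36 mm across (the flat 28 mm) and stands 18 mm above the upper face of the feed disc, which is aluminium, radius 72 mm, 6 mm thick.
- feed_disc (a joint): Turn of the disc on the spindle in rad, counter-clockwise from above positive; 0 (or 2 pi, or any whole turn) has the notch on the pin. It turns either way, stiffly (about 0.04 N m), and stays where it is left.
- disc_lift (a joint): How far the disc has gone down the spindle, in m: 0 as it starts, its underside on the pin's top; 0.009 fully home on the drive plate; negative when lifted. A seal ring on the spindle holds it where it is left: with the notch over the pin it goes down under a press of about 4 N, and does not drop by itself. Off the notch the pin stops it.
- candlestick: Short silver candlestick, 112 mm high, foot 76 mm across, loose, standing beside the counter. Origin under its foot. To be left alone.
- watch: Tarnished gold pocket watch, 48 mm across, 12 mm thick, loose, lying on the counter's deck. Origin under its middle. To be left alone.
- brooch: Oval shell cameo brooch, about 42 by 32 mm, 8 mm thick, loose, lying on the counter's deck. Origin under its middle. To be left alone.
- snuff_box: Pewter snuff box, 72 by 50 by 22 mm, loose, on the table beside the counter. Origin under its middle. To be left alone.
- rib_a (a point): Middle of the top of a rib on the feed disc, 42 mm from the axis, 60 degrees counter-clockwise (from above) of the notch. The three black rubber ribs are alike: radial, from 22 to 62 mm from the axis, 8 mm wide, standing 13 mm above the disc's upper face.
- rib_b (a point): The same point of the rib opposite the notch.
- rib_c (a point): The same point of the rib 60 degrees clockwise of the notch.

How it is judged (in metres and radians):
At the end, for the whole second after the job is handed in: The feed disc is down on the drive plate to within 1.5 mm (disc_lift above 7.5 mm of 9), its notch round the drive pin (within 4 mm), at rest, and nothing is touching it (value of joint disc_lift above 0.0075 m and horizontal distance between notch and pin_top below 0.004 m and velocity of joint feed_disc between -0.05 and 0.05 rad/s).
It fails at once if the feed disc is lifted more than 4 mm up its spindle (value of joint disc_lift below -0.004 m).
It fails at once if the watch, brooch, snuff box or candlestick is moved more than 15 mm (distance of any of candlestick, watch, brooch, snuff_box from where it was at the start of the episode above 0.015 m).
It also fails if it takes over 54 s, if anything falls off the work surface, if the arm or the gripper's body presses on something with over 40 N, if the wrist force passes 120 N, or if a joint passes its speed limit or range.

## Robot

A 6-joint arm with a two-finger parallel gripper is mounted at the origin on the work surface. World frame = base frame: x ahead of the robot, y to its left, z up, the work surface at z = 0. Lengths are in mm, angles in rad, forces in N, time in s.
With the tool pointing down it reaches from about 400 to 925 mm from the base axis. Payload 12.5 kg.
Tool frame: the origin (TCP) lies midway between the tips of the shut fingers; the grasp point (between the pads) lies 19 mm behind it (env.grip_depth is the distance from the TCP to the grasp point, in mm); z points along the fingers, y is the line along which they close (so a half turn about z gives the same grasp; the last joint's range is limited). The gripper opens to 95 mm and grips with 3 to 60 N. Pads are 20 mm wide; open, the fingers measure 119 mm over their backs; the gripper's body (75 mm by 180 mm) begins 59 mm behind the grasp point.
Start: joints at [-1.245, 0.491, 1.559, -0, 1.092, -0.106], TCP at [261.591, -567.642, 214.661] pointing down, gripper open.
Joint ranges: [-3.1, 3.1], [-0.84, 2.19], [0.05, 2.79], [-1.13, 4.28], [0.06, 2.93], [-2.69, 2.69]. Speed limits (rad/s): [2.22, 2.22, 2.79, 3.14, 3.14, 3.14].

## Interface

Orientations are given as [roll, pitch, yaw] about the fixed x, y, z axes, in that order (R = Rz(yaw) Ry(pitch) Rx(roll)).
In Python, from cell import monitor, viewer, order, env gives the robot as it stands.
- The arm moves only by the tool move_arm, never from a script. Its argument "moves" is one flat list of numbers, 4 for each row, row after row: the shift along the tool's x, y, z normalised to -1 to 1, where 1 is 0.15 m, then the turn about the tool's z normalised to -1 to 1, where 1 is pi/2 rad. A call has 1 to 10 rows; each row shifts and turns the commanded pose from where the row before left it, along the tool's axes as they then stand; what a row does not reach is not made up. A row lasts 1/8 s, in which the tool goes at most 62.5 mm and 10.7 degrees, less where a joint would pass 70% of its speed; a pose out of reach is approached as far as the arm can. A call with a number of a shift or a turn outside -1 to 1 is refused whole. A call with a gripper value outside its range is refused whole. "claw" is the finger opening in mm, from 0 to 95.1, set as the call begins (left out, the last holds). The fingers move at their own pace and stop on an object; the grip force is fixed at half the most. Time passes only in rows, so rows that do not move let the fingers close. It gives the time, the measured TCP pose, the force, the opening and the grip force at its end, in the units of the state.
- monitor.state(): the state, without advancing time (a new reading comes with each control period).
- viewer.read_camera(name): name is "scene" or "top" or "wrist"; returns the picture (420x560x3 uint8, red, green, blue); there is no depth.
- viewer.camera_info(name): a dict with "K" (3x3 intrinsics, pixels), "camera_from_world" (4x4, takes a point from world to camera coordinates). Camera axes: x right, y down, z forward; pixel columns grow to the right and rows downward; lengths in mm; the calibration is good to about 2 mm. A picture is of the moment at which its call begins: read the wrist's pose just before it. camera_info takes no time and is no camera call; for the wrist camera it gives the pose at the moment of the call.
- order.job_done(): hands the job in; it is judged then, once.
The state is a dict: "t": time; "joints": joint angles; "qvel": joint speeds; "tau": joint torques, N m; "eef_pos": TCP position; "tcp_rot": TCP orientation; "ft_force": force on the tool from outside, world axes, zero at the start; "moment": the same for the moment, N m; "opening": opening from 0.0 (shut) to 1.0 (fully open); "grip_force": force on a finger pad.
Only numpy, scipy, OpenCV 4.12 (cv2) and the standard library are available. Lean on these libraries where they do the work, as an engineer would, in place of code of your own. Each camera call takes 0.05 s, during which the arm holds its last target. There are 200 camera calls.

## Working session

There is one attempt and no reset: what is moved stays moved. The work goes in short steps, Python scripts to look and compute and a tool call to move; the robot and the scene stay as the last step left them, time stands still between calls to the robot, and variables do not carry over. Pictures are saved under pics/ and viewed, at most 10 in all, crops included, and the job is handed in when it is done.

Besides the shell and the picture viewer there is one more tool, called as a command line: name --argument value ..., lists and objects as JSON in quotes. move_arm: Moves the arm, as the interface text tells. Scaled input: -1 to 1 covers 0.15 m each way for a shift and pi/2 rad each way for a turn. Its arguments: {"type":"object","properties":{"moves":{"type":"array"},"claw":{"type":"number"}},"required":["moves"]}

```bash
mkdir -p pics; ls
python3 - <<'E'
from cell import monitor, viewer
import cv2
for n in("top","scene"):
    im=viewer.read_camera(n); cv2.imwrite(f"pics/{n}0.png",im[:,:,::-1])
    i=viewer.camera_info(n); print(n,i["K"],i["camera_from_world"])
print(monitor.state())
E
```

```text
pics
top [[440.50308039   0.         282.9882286 ]
 [  0.         440.50308039 201.55214385]
 [  0.           0.           1.        ]] [[-1.96690127e-03 -9.99967464e-01  7.82319386e-03  3.08958088e+01]
 [-9.98833240e-01  1.58706109e-03 -4.82663374e-02  5.19669546e+02]
 [ 4.82523511e-02 -7.90900119e-03 -9.98803864e-01  8.95397577e+02]
 [ 0.00000000e+00  0.00000000e+00  0.00000000e+00  1.00000000e+00]]
scene [[419.80268804   0.         292.15197284]
 [  0.         419.80268804 206.03822538]
 [  0.           0.           1.        ]] [[-8.84884744e-01  4.65480213e-01  1.75259916e-02  4.36394185e+02]
 [ 3.54306591e-01  6.97014260e-01 -6.23408342e-01 -1.42223269e+02]
 [-3.02400114e-01 -5.45434957e-01 -7.81699992e-01  1.20147176e+03]
 [ 0.00000000e+00  0.00000000e+00  0.00000000e+00  1.00000000e+00]]
{'t': 0.1, 'joints': array([-1.24460093e+00,  4.91481875e-01,  1.55940043e+00,  1.69451990e-05,
        1.09169010e+00, -1.05591312e-01]), 'qvel': array([-0.00112513, -0.00157641, -0.00012233,  0.00016291,  0.00100203,
       -0.0016604 ]), 'tau': array([ 3.45285844e-03, -6.13622618e+01, -2.58603662e+01,  6.94039883e-02,
        4.70371626e-02, -5.31223816e-05]), 'eef_pos': array([ 261.51795477, -567.41609276,  214.12689077]), 'tcp_rot': array([-3.14061995e+00, -1.18206515e-04,  4.31778832e-01]), 'ft_force': array([0.42447827, 0.35142277, 0.24799385]), 'moment': array([-0.00899715, -0.03574309, -0.03203311]), 'grip_force': 0.0, 'opening': 1.0032161859560704}
```

View pics/top0.png

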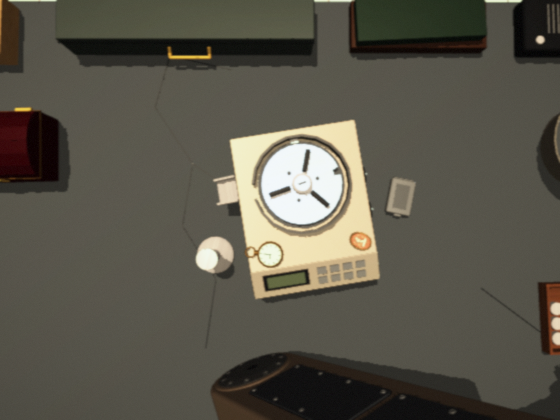

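View pics/scene0.png

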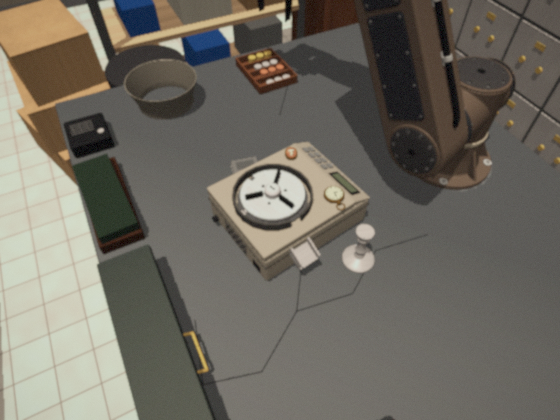

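Run:
```python
import cv2
a=cv2.imread("pics/top0.png")[125:240,245:360]
cv2.imwrite("pics/crop0.png",cv2.resize(a,None,fx=5,fy=5,interpolation=cv2.INTER_CUBIC))
```

```text
(no output)
```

View pics/crop0.png

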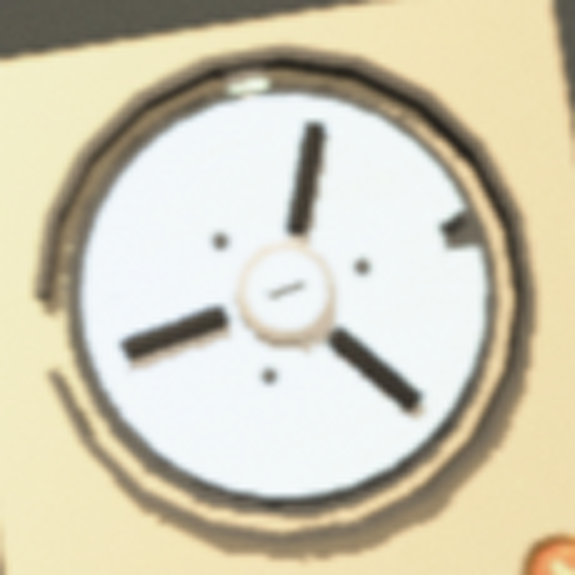

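```bash
cat > h.py <<'E'
import numpy as np
from cell import viewer
def ray(name,uv,z,info=None):
    i=info or viewer.camera_info(name);T=np.array(i["camera_from_world"]);R,t=T[:3,:3],T[:3,3]
    o=-R.T@t;d=R.T@np.linalg.solve(np.array(i["K"]),[*uv,1.]);return (o+d*(z-o[2])/d[2])[:2]
def proj(name,p):
    i=viewer.camera_info(name);T=np.array(i["camera_from_world"]);q=np.array(i["K"])@(T[:3,:3]@p+T[:3,3]);return q[:2]/q[2]
E
python3 - <<'E'
from h import *
c=lambda u,v:(245+(u-2)/5,125+(v-2)/5)
P={}
for n,u,v,z in [("hub",286,290,147),("discc",284,297,129),("pin",249,90,121),("notch",458,232,129),("ribT",307,178,142),("ribR",376,368,142),("ribL",175,335,142)]:
    P[n]=ray("top",c(u,v),z);d=P[n]-P["hub"];print(n,P[n].round(1),np.hypot(*d).round(1),np.degrees(np.arctan2(d[1],d[0])).round(1))
for n,uv,z in [("c1",(231,138),110),("c2",(356,121),110),("watch",(270,254),122),("candle",(215,252),0),("brooch",(361,241),118),("candletop",(207,259),112),("snuff",(401,197),22)]: print(n,ray("top",uv,z).round(1))
E
```

```text
hub [546.6  -2.1] 0.0 0.0
discc [545.7  -2.3] 0.9 -168.1
pin [622.2   9.8] 76.6 8.9
notch [569.1 -65.2] 67.0 -70.3
ribT [586.9 -10. ] 41.1 -11.0
ribR [519.3 -34.1] 42.0 -130.4
ribL [531.1  37. ] 42.0 111.6
c1 [632.9 126.7]
c2 [ 664.6 -105.2]
watch [419.9  54.4]
candle [415.7 171.2]
brooch [ 442.7 -110.7]
candletop [410.4 169.3]
snuff [ 528.2 -211.2]
```

move_arm --moves '[0.3,-0.24,0,0,0.3,-0.24,0,0,0.3,-0.24,0,0,0.3,-0.24,0,0,0.3,-0.24,0,0,0.3,-0.24,0,0,0.3,-0.24,0,0,0.3,-0.24,0,0,0.3,-0.24,0,0,0.3,-0.24,0,0]' --claw 80

```text
t: 1.35
eef_pos: [520.2, -50.5, 214.6]
tcp_rot: [3.141, 0.0, 0.432]
ft_force: [1.3, -1.7, -0.1]
opening: 0.84
grip_force: 0.0
```

move_arm --moves '[0.3,-0.226,0,0,0,0,0,-0.094,0,0,0,-0.094,0,0,0,-0.094,0,0,0,0,0,0,0,0]'

```text
t: 2.1
eef_pos: [546.2, -2.8, 214.5]
tcp_rot: [-3.141, 0.0, 0.871]
ft_force: [0.1, 0.1, 0.3]
opening: 0.839
grip_force: 0.0
```

Run:
```python
from h import *; import cv2
from cell import monitor
s=monitor.state();print(s['eef_pos'],s['tcp_rot'],s['ft_force'])
i=viewer.camera_info("wrist");im=viewer.read_camera("wrist");np.save("wi.npy",i,allow_pickle=True)
cv2.imwrite("pics/w1.png",im[:,:,::-1])
print(proj("wrist",np.array([546.6,-2.1,147])),proj("wrist",np.array([617,8,123])))
```

```text
[546.23422124  -2.76890473 214.5019447 ] [-3.14143525e+00  1.78766183e-04  8.71487757e-01] [0.09683381 0.13128862 0.28418456]
[280.43726752 216.9290538 ] [340.30031625 143.96947224]
```

View pics/w1.png

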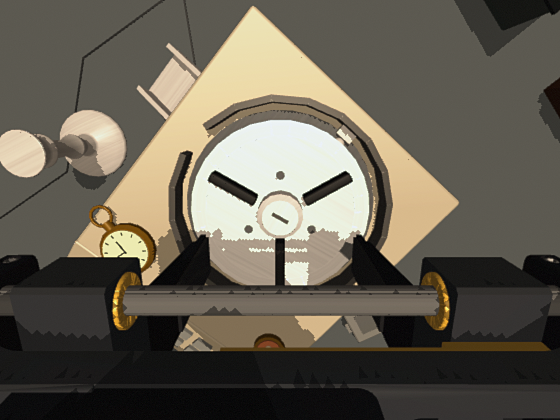

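move_arm --moves '[0,0,0.2,0,0,0,0.2,0,0,0,0.14,0,0,0,0,0,0,0,0,-0.08,0,0,0,-0.08,0,0,0,0]'

```text
t: 3.02
eef_pos: [546.7, -2.8, 134.6]
tcp_rot: [3.14, -0.0, 1.124]
ft_force: [0.0, -0.2, 1.8]
opening: 0.843
grip_force: 0.0
```

move_arm --moves '[0,0,0,-0.08,0,0,0,-0.08,0,0,0,-0.08,0,0,0,-0.08,0,0,0,-0.08,0,0,0,-0.08,0,0,0,-0.08,0,0,0,-0.08,0,0,0,0,0,0,0,0]'

```text
t: 4.28
eef_pos: [546.4, -2.7, 133.9]
tcp_rot: [3.141, 0.0, 2.127]
ft_force: [0.7, -0.3, 0.1]
opening: 0.841
grip_force: 0.3
```

Run:
```python
from h import *; import cv2
from cell import monitor
s=monitor.state();print(s['eef_pos'],s['tcp_rot'],s['ft_force'],s['moment'])
for n in("wrist","top"):
    im=viewer.read_camera(n); cv2.imwrite(f"pics/{n}2.png",im[:,:,::-1])
```

```text
[546.38943557  -2.74338326 133.93840032] [3.14129350e+00 3.16722276e-04 2.12714643e+00] [ 0.69117524 -0.31932111  0.12675348] [-0.0618392  -0.22114118 -0.03452403]
```

View pics/wrist2.png

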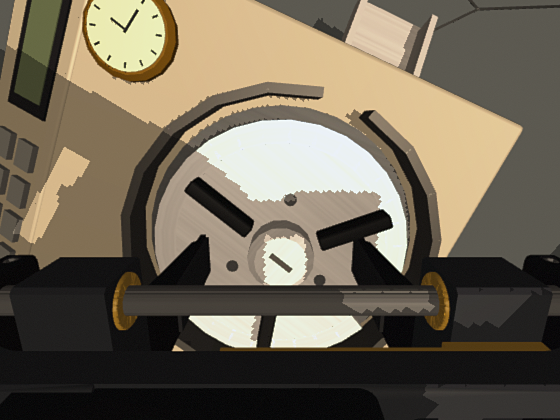

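Run:
```python
from h import *
h=np.array([546.6,-2.1])
for o,i_ in[((388,216),(319,237)),((192,184),(248,226))]:
    a,b=ray("wrist",o,142),ray("wrist",i_,142);d=a-b;m=(a+b)/2-h
    print(a,b,np.hypot(*(a-h)),np.hypot(*(b-h)),np.degrees(np.arctan2(d[1],d[0])),np.degrees(np.arctan2(m[1],m[0])))
print(ray("wrist",(281,263),147),proj("wrist",np.array([*h,147])))
```

```text
[580.935567    47.58787816] [556.90410577  18.90291589] 60.39715553799777 23.39438120071203 50.04466397377662 57.72849538266877
[486.40777704   8.61525941] [521.86219305   4.2925744 ] 61.13853521744127 25.55042269530731 173.0486735210327 168.61106254724015
[546.50436874  -2.48651664] [281.54430092 262.51423671]
```

move_arm --moves '[0,0,0,-0.07,0,0,0,-0.07,0,0,0,0,0,0,0,0.05,0,0,-0.2,0,0,0,-0.35,0.1,0,0,-0.1,0.1,0,0,0,0.11,0,0,0,0.11,0,0,0,0.11]'

```text
t: 5.62
eef_pos: [546.0, -2.7, 231.1]
tcp_rot: [-3.141, 0.0, 1.431]
ft_force: [-0.3, -0.1, -0.1]
opening: 0.846
grip_force: 0.0
```

move_arm --moves '[0,0,0,0.11,0,0,0,0.11,0,0,0,0.11,0,0,0,0,0,0,0,0]'

```text
t: 6.25
eef_pos: [546.2, -2.7, 231.1]
tcp_rot: [-3.141, 0.0, 0.924]
ft_force: [-0.4, 0.3, -0.5]
opening: 0.843
grip_force: 0.0
```

Run:
```python
from h import *; import cv2
from cell import monitor
s=monitor.state();print(s['eef_pos'],s['tcp_rot'],s['ft_force'])
im=viewer.read_camera("wrist"); u,v=map(int,proj("wrist",np.array([580,2,129]))); print(u,v)
x0,y0=max(u-90,0),max(v-90,0)
c=im[y0:y0+180,x0:x0+200];print(x0,y0)
cv2.imwrite("pics/c3.png",cv2.resize(c,None,fx=3.3,fy=3.3,interpolation=cv2.INTER_CUBIC)[:,:,::-1])
```

```text
[546.20514318  -2.71863354 231.05760622] [-3.14143683e+00  2.15444437e-04  9.24192452e-01] [-0.35756793  0.34433778 -0.50175246]
309 178
219 88
```

View pics/c3.png

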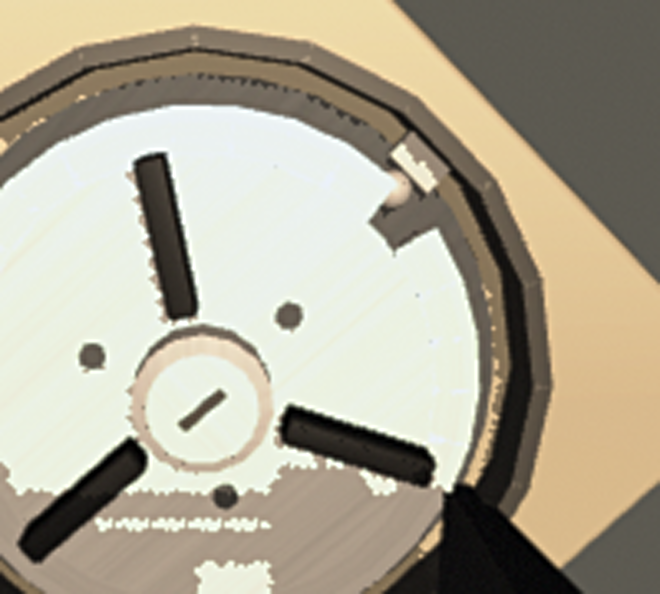

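Run:
```python
from h import *
c=lambda u,v:(219+(u-1)/3.3,88+(v-1)/3.3)
hub=ray("wrist",c(203,402),147);print(hub)
for h in(hub,):
  for n,u,v,z in[("pinTopball",400,188,121),("lug",416,163,123),("nb",383.5,233,129),("nbl",370,219,129),("nbr",396,248,129),("rimR",440,229,129),("ribL",80,502,142),("ribT",166,236,142),("ribR",358,446,142)]:
    d=ray("wrist",c(u,v),z)-h;print(n,np.hypot(*d).round(1),np.degrees(np.arctan2(d[1],d[0])).round(1))
```

```text
[547.11714973  -0.92291184]
pinTopball 71.0 7.5
lug 78.0 9.1
nb 60.1 3.7
nbl 59.9 8.4
nbr 60.4 -1.1
rimR 72.0 -3.1
ribL 42.3 -175.4
ribT 41.0 65.4
ribR 41.4 -55.4
```

move_arm --moves '[0,0,0,-0.1,0,0,0,-0.1,0,0,0,-0.1,0,0,0,-0.1,0,0,0,-0.1,0,0,0,-0.1,0,0,0,-0.1,0,0,0.2,-0.1,0,0,0.25,0,0,0,0.2,0]'

```text
t: 7.55
eef_pos: [546.1, -2.7, 132.4]
tcp_rot: [-3.141, -0.0, 2.18]
ft_force: [-0.2, -0.9, -0.6]
opening: 0.843
grip_force: 0.0
```

move_arm --moves '[0,0,0,0,0,0,0,-0.08,0,0,0,0]'

```text
t: 7.92
eef_pos: [546.8, -2.8, 134.9]
tcp_rot: [3.141, 0.001, 2.304]
ft_force: [0.7, -0.1, -0.3]
opening: 0.846
grip_force: 0.0
```

move_arm --moves '[0,0,0,-0.035,0,0,0,-0.035,0,0,0,0,0,0,0,0,0,0,0,0.07,0,0,-0.2,0,0,0,-0.35,0.1,0,0,-0.1,0.1,0,0,0,0.11,0,0,0,0.11]'

```text
t: 9.18
eef_pos: [546.1, -2.7, 231.6]
tcp_rot: [3.141, 0.0, 1.637]
ft_force: [0.5, -0.2, 0.3]
opening: 0.841
grip_force: 0.0
```

move_arm --moves '[0,0,0,0.11,0,0,0,0.11,0,0,0,0.11,0,0,0,0.11,0,0,0,0,0,0,0,0]' --claw 0

```text
t: 9.93
eef_pos: [546.2, -2.7, 231.2]
tcp_rot: [3.142, 0.0, 0.956]
ft_force: [-0.0, -0.1, 0.9]
opening: 0.267
grip_force: 0.0
```

Run:
```python
from h import *; import cv2
from cell import monitor
s=monitor.state();print(s['eef_pos'],s['tcp_rot'],s['ft_force'])
im=viewer.read_camera("wrist"); u,v=map(int,proj("wrist",np.array([580,2,129]))); 
x0,y0=max(u-90,0),max(v-90,0)
c=im[y0:y0+180,x0:x0+200];print(x0,y0)
cv2.imwrite("pics/c4.png",cv2.resize(c,None,fx=3.3,fy=3.3,interpolation=cv2.INTER_CUBIC)[:,:,::-1])
```

```text
[546.2446662   -2.71164408 231.18247746] [3.14156385e+00 7.45392975e-05 9.56493167e-01] [-0.00893834 -0.06582357  0.87791629]
219 89
```

View pics/c4.png

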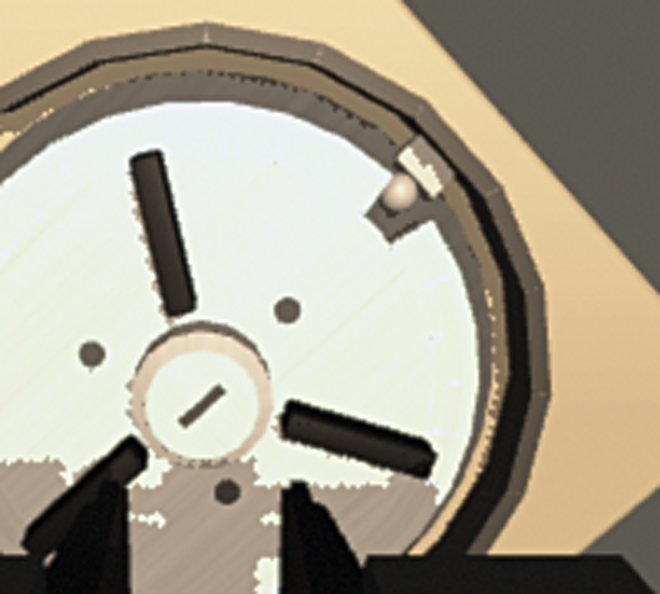

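Run:
```python
from h import *
c=lambda u,v:(219+(u-1)/3.3,89+(v-1)/3.3)
hub=ray("wrist",c(203,398),147);print(hub)
for n,u,v,z in[("pinTopball",401,191,121),("lug",424,165,123),("nb",378,227,129),("nbl",365,213,129),("nbr",391,241,129),("rimR",432,221,129),("ribL",80,500,142),("ribT",163,233,142),("ribR",359,440,142)]:
    d=ray("wrist",c(u,v),z)-hub;print(n,np.hypot(*d).round(1),np.degrees(np.arctan2(d[1],d[0])).round(1))
```

```text
[547.18913434  -0.77173196]
pinTopball 70.1 8.1
lug 78.4 9.0
nb 59.4 6.8
nbl 59.4 11.5
nbr 59.8 2.0
rimR 70.9 0.3
ribL 42.7 -173.1
ribT 41.0 68.3
ribR 41.4 -52.7
```

move_arm --moves '[0,0,0,-0.1,0,0,0,-0.1,0,0,0,-0.1,0,0,0,-0.1,0,0,0,-0.1,0,0,0,-0.1,0,0,0,-0.1,0,0,0.2,-0.1,0,0,0.25,0,0,0,0.2,0]' --claw 80

```text
t: 11.22
eef_pos: [546.1, -2.7, 132.4]
tcp_rot: [-3.141, -0.0, 2.212]
ft_force: [0.9, 0.4, -0.2]
opening: 0.84
grip_force: 0.0
```

move_arm --moves '[0,0,0,0,0,0,0,-0.08,0,0,0,0,0,0,0,0]'

```text
t: 11.72
eef_pos: [546.6, -2.7, 134.5]
tcp_rot: [3.141, 0.001, 2.334]
ft_force: [0.3, 0.4, 0.9]
opening: 0.841
grip_force: 0.0
```

move_arm --moves '[0,0,0,-0.034,0,0,0,-0.034,0,0,0,0,0,0,0,0,0,0,0,0.1,0,0,-0.2,0,0,0,0,0]'

```text
t: 12.6
eef_pos: [547.0, -2.8, 165.2]
tcp_rot: [3.14, 0.002, 2.284]
ft_force: [0.3, 0.0, 0.2]
opening: 0.844
grip_force: 0.0
```

move_arm --moves '[0,0,0,0.1,0,0,0,0.1,0,0,0,0.1,0,0,0,0.1,0,0,0,0,0,0,0,0,0,0,0,0]' --claw 0

```text
t: 13.48
eef_pos: [546.2, -2.7, 163.5]
tcp_rot: [-3.141, 0.0, 1.659]
ft_force: [0.4, -0.7, -0.4]
opening: 0.164
grip_force: 0.0
```

move_arm --moves '[0,0,0,0,0,0,0,0,0,0,0.08,0,0,0,0.03,0,0,0,0.01,0,0,0,0.01,0,0,0,0.01,0,0,0,0,0]'

```text
t: 14.48
eef_pos: [546.5, -2.8, 142.6]
tcp_rot: [3.141, 0.0, 1.657]
ft_force: [-0.7, -0.4, -0.7]
opening: 0.004
grip_force: 0.0
```

move_arm --moves '[0,0,0.01,0,0,0,0.01,0,0,0,0.01,0,0,0,0,0,0,0,0,0]'

```text
t: 15.1
eef_pos: [546.7, -2.8, 140.1]
tcp_rot: [3.139, 0.001, 1.657]
ft_force: [-6.9, 0.5, 25.6]
opening: 0.005
grip_force: 12.3
```

move_arm --moves '[0,0,-0.2,0,0,0,-0.3,0.1,0,0,-0.15,0.1,0,0,0,0.1,0,0,0,0.1,0,0,0,0.05,0,0,0,0,0,0,0,0]'

```text
t: 16.1
eef_pos: [546.3, -2.7, 235.5]
tcp_rot: [-3.142, 0.0, 0.952]
ft_force: [0.3, -0.5, 0.2]
opening: 0.006
grip_force: 0.0
```

Run:
```python
from h import *; import cv2
from cell import monitor
s=monitor.state();print(s['eef_pos'],s['tcp_rot'],s['ft_force'])
im=viewer.read_camera("wrist"); u,v=map(int,proj("wrist",np.array([580,2,129]))); 
x0,y0=max(u-90,0),max(v-90,0)
c=im[y0:y0+180,x0:x0+200];print(x0,y0)
cv2.imwrite("pics/c5.png",cv2.resize(c,None,fx=3.3,fy=3.3,interpolation=cv2.INTER_CUBIC)[:,:,::-1])
```

```text
[546.32627127  -2.73209906 235.47578112] [-3.14157287e+00  1.09992974e-04  9.51970732e-01] [ 0.30465664 -0.46515188  0.1640305 ]
219 88
```

View pics/c5.png

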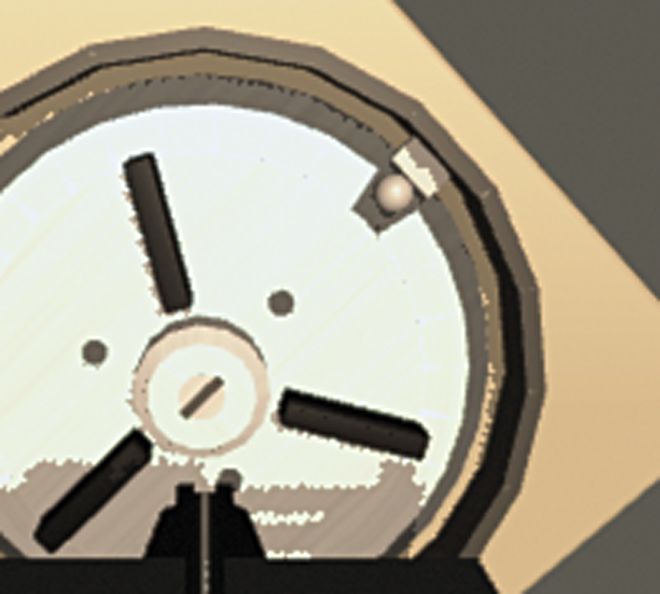

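Run:
```python
from h import *
from scipy.optimize import least_squares
C=lambda u,v:np.array((219+(u-1)/3.3,88+(v-1)/3.3))
# rib end-midpoints on tops, notch bottom corners
px={"T":(157,232),"R":(353,424),"hub":(201,391),"nbl":(355,207),"nbr":(378,232)}
def model(x):
    cx,cy,L,a=x;o=[]
    f=lambda r,t,z,w=0:proj("wrist",np.array([cx+r*np.cos(a+t)-w*np.sin(a+t),cy+r*np.sin(a+t)+w*np.cos(a+t),z-L]))
    P={"T":f(42,np.pi/3,142),"R":f(42,-np.pi/3,142),"hub":f(0,0,147),"nbl":f(60,0,129,5),"nbr":f(60,0,129,-5)}
    return np.concatenate([P[k]-C(*px[k]) for k in px])
r=least_squares(model,[546.6,-2,4,.1]);print(r.x,np.degrees(r.x[3]),np.abs(r.fun).max())
c2=r.x[:2]
d=ray("wrist",C(397,193),121)-c2;print(np.hypot(*d),np.degrees(np.arctan2(d[1],d[0])))
```

```text
[ 5.46486352e+02 -1.21211319e+00  8.30085799e+00  1.56740446e-01] 8.980566045066503 1.1148800784622495
70.67485866056174 8.206796747075286
```

move_arm --moves '[0,0,0.2,0,0,0,0.2,0,0,0,0.2,0,0,0,0,0,0,0,0.03,0,0,0,0,0]'

```text
t: 16.9
eef_pos: [546.7, -2.8, 141.9]
tcp_rot: [3.14, -0.001, 0.95]
ft_force: [0.4, -0.6, -0.0]
opening: 0.004
grip_force: 0.0
```

move_arm --moves '[0,0,0.01,0,0,0,0.01,0,0,0,0.01,0,0,0,0,0,0,0,0,0,0,0,0,0]'

```text
t: 17.65
eef_pos: [546.8, -2.8, 140.0]
tcp_rot: [3.138, -0.001, 0.95]
ft_force: [-9.6, 1.1, 33.2]
opening: 0.005
grip_force: 17.1
```

move_arm --moves '[0,0,-0.1,0,0,0,0,0,0,0,0,0,0,0,0,0]' --claw 18

```text
t: 18.15
eef_pos: [546.1, -2.8, 151.0]
tcp_rot: [-3.141, 0.001, 0.95]
ft_force: [-0.1, 0.2, -0.0]
opening: 0.185
grip_force: 0.0
```

move_arm --moves '[0,0,0.06,0,0,0,0.01,0,0,0,0.01,0,0,0,0.01,0,0,0,0.01,0,0,0,0,0,0,0,0,0,0,0,0,0]'

```text
t: 19.15
eef_pos: [546.1, -2.7, 138.2]
tcp_rot: [3.141, -0.0, 0.95]
ft_force: [-8.1, 0.8, 20.7]
opening: 0.193
grip_force: 10.3
```

move_arm --moves '[0,0,-0.1,0,0,0,-0.3,0,0,0,-0.3,0,0,0,0,0,0,0,0,0]'

```text
t: 19.77
eef_pos: [546.1, -2.7, 241.3]
tcp_rot: [-3.142, 0.0, 0.95]
ft_force: [0.0, -0.4, -0.3]
opening: 0.189
grip_force: 0.0
```

Run:
```python
from h import *; import cv2
im=viewer.read_camera("wrist"); u,v=map(int,proj("wrist",np.array([580,2,129]))); 
x0,y0=max(u-90,0),max(v-90,0)
cv2.imwrite("pics/c6.png",cv2.resize(im[y0:y0+180,x0:x0+200],None,fx=3.3,fy=3.3,interpolation=cv2.INTER_CUBIC)[:,:,::-1])
```

```text
(no output)
```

View pics/c6.png

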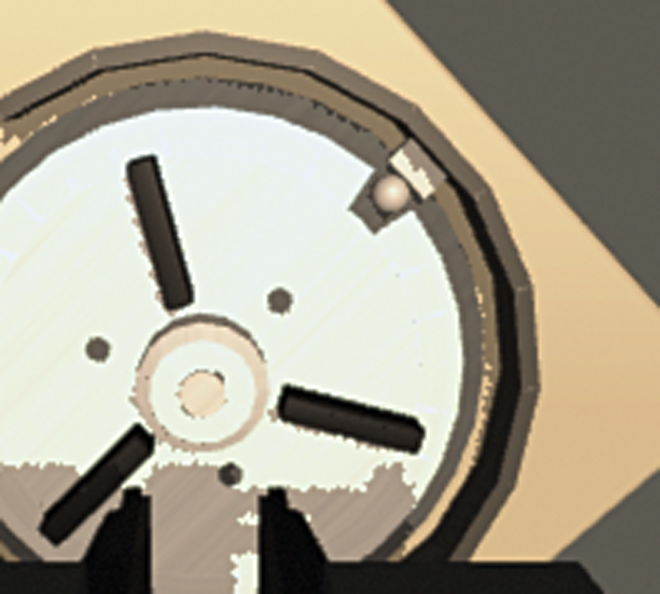

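The spindle end (203,393) now stands proud of the hub, and the pin (391,193) sits in the notch. The disc is down on the plate and the gripper is clear of it.

```bash
python3 -c "
from cell import order
print(order.job_done())"
```

```text
the job is handed in; nothing more can be done
None
```

I turned the feed disc about 78° counter-clockwise until its notch stood over the pin, then pressed it home (hub stopped at 138.2 mm, about 138 expected), drew back and handed the job in at about 20 s; no verdict was returned.

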